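# Start the bench meter and hold its electrode ready over the sample cup

## Robot

A 6-joint arm with a two-finger parallel gripper is mounted at the origin on the work surface. World frame = base frame: x ahead of the robot, y to its left, z up, the work surface at z = 0. Lengths are in mm, angles in rad, forces in N, time in s.
With the tool pointing down it reaches from about 400 to 925 mm from the base axis. Payload 12.5 kg.
Tool frame: the origin (TCP) lies midway between the tips of the shut fingers; the grasp point (between the pads) lies 19 mm behind it; z points along the fingers, y is the line along which they close (so a half turn about z gives the same grasp; the last joint's range is limited). The gripper opens to 95 mm and grips with 3 to 60 N. Pads are 20 mm wide; open, the fingers measure 119 mm over their backs; the gripper's body (75 mm by 180 mm) begins 59 mm behind the grasp point.
Start: joints at [-1.375, 0.491, 1.559, -0, 1.092, -0.106], TCP at [185.798, -596.763, 214.661] pointing down, gripper open.
Joint ranges: [-3.1, 3.1], [-0.84, 2.19], [0.05, 2.79], [-1.13, 4.28], [0.06, 2.93], [-2.69, 2.69]. Speed limits (rad/s): [2.22, 2.22, 2.79, 3.14, 3.14, 3.14].

## Interface

Orientations are given as [roll, pitch, yaw] about the fixed x, y, z axes, in that order (R = Rz(yaw) Ry(pitch) Rx(roll)).
In Python, from cell import env gives the robot as it stands.
- The arm moves only by the tool carry_out, never from a script. Its argument "series" is a list of rows, each a list of 4 numbers: the shift along the world's x, y, z normalised to -1 to 1, where 1 is 5 cm, then the turn about the world's z normalised to -1 to 1, where 1 is 6 degrees. In form: [[x, y, z, turn], ...]. A call has exactly 5 rows; each row shifts and turns the commanded pose from where the row before left it; what a row does not reach is not made up. A row lasts 1/10 s, in which the tool goes at most 50 mm and 8.59 degrees, less where a joint would pass 70% of its speed; a pose out of reach is approached as far as the arm can. A call with a number of a shift or a turn outside -1 to 1 is refused whole. A call with a gripper value outside its range is refused whole. "fingers" is the closure, from -1 (fully open) to 1 (shut), set as the call begins (left out, the last holds). The fingers move at their own pace and stop on an object; the grip force is fixed at half the most. Time passes only in rows, so rows that do not move let the fingers close, or fill a call up. It gives the time, the measured TCP pose, the force, the opening and the grip force at its end, in the units of the state.
- env.state(): the state, without advancing time (a new reading comes with each control period).
- env.read_camera(name): name is "scene" or "side" or "wrist"; returns the picture (420x560x3 uint8, red, green, blue); there is no depth.
- env.calibration(name): a dict with "K" (3x3 intrinsics, pixels), "pose" (4x4, takes a point from camera to world coordinates). Camera axes: x right, y down, z forward; pixel columns grow to the right and rows downward; lengths in mm; the calibration is good to about 2 mm. The wrist camera is an equidistant fisheye: a pixel r from the principal point sees the ray r / f radians off the axis. A picture is of the moment at which its call begins: read the wrist's pose just before it. calibration takes no time and is no camera call; for the wrist camera it gives the pose at the moment of the call.
- env.job_done(): hands the job in; it is judged then, once.
Trained networks look in the newest picture that a camera, given by its name, has taken for a name from the list of things; names that differ only in an ending like _2 or _b are one class to them, and where a whole thing is asked for, a point or a joint stands for the part that bears it (a point fixed in the world has none). Each returns a list of dicts, best first, with "conf" (0 to 1); they miss things now and then, are a little off and sometimes report something else, mostly with a low value. They report only what shows in the picture. A call takes as long as a camera call. They do not tell look-alikes from the thing itself.
- env.look_for(camera, label): "position" ([row, column] as shares, 0 to 1, of the picture: columns of its width, rows of its height, amid what is visible of it).
The state is a dict: "t": time; "joints": joint angles; "qvel": joint speeds; "tau": joint torques, N m; "eef_pos": TCP position; "tcp_rot": TCP orientation; "ft_force": force on the tool from outside, world axes, zero at the start; "moment": the same for the moment, N m; "opening": opening from 0.0 (shut) to 1.0 (fully open); "grip_force": force on a finger pad.
Only numpy, scipy, OpenCV 4.12 (cv2) and the standard library are available. Lean on these libraries where they do the work, as an engineer would, in place of code of your own. Each camera call takes 0.05 s, during which the arm holds its last target. There are 200 camera calls.

## Task

Start a measurement on the bench meter by pressing its keys fully down one at a time, letting each come back up: the round key, then the left square key, then the right square key; never press the middle square key. Then draw the electrode out of its slanted holder, turn it upright with its tip down, and hold it over the middle of the open cup with the tip about 3 cm above the cup's rim. Finish while still gripping it there, steady and touching nothing else, and leave the cup, the flask and the capped bottle where they stand.

Things in the scene. Friction and masses are not known exactly. Their poses are not given: they have to be found in the camera images.
- meter: Fixed grey bench meter, 150 (x) x 210 (y) x 50 mm high; origin: centre of underside; its near edge (-x) faces the robot, left is its +y side. Three white square keys in a row along the near edge, a white round key behind the left one, a display ridge 20 mm high at the far edge (local x 37 to 73 mm). Key centres (x, y) mm: round (0, 70), left (-45, 50), middle (-45, 0), right (-45, -50).
- key_round (a joint): Travel of the round key, 28 mm across, behind the left square key, in m: 0 up, 0.005 fully down; a spring key moving straight down, 4 N at full travel, springs back when let go. It counts as pressed beyond 0.0035.
- key_round_top (a point): Centre of the top face of the round key, 28 mm across, behind the left square key; 59 mm above the table when up, 9 mm above the meter's top.
- key_left (a joint): Travel of the left square key (+y end of the row), 22 mm wide, in m: 0 up, 0.005 fully down; a spring key moving straight down, 4 N at full travel, springs back when let go. It counts as pressed beyond 0.0035.
- key_left_top (a point): Centre of the top face of the left square key (+y end of the row), 22 mm wide; 59 mm above the table when up, 9 mm above the meter's top.
- key_mid (a joint): Travel of the middle square key, 22 mm wide, not to be pressed, in m: 0 up, 0.005 fully down; a spring key moving straight down, 4 N at full travel, springs back when let go. It counts as pressed beyond 0.0035.
- key_mid_top (a point): Centre of the top face of the middle square key, 22 mm wide, not to be pressed; 59 mm above the table when up, 9 mm above the meter's top.
- key_right (a joint): Travel of the right square key (-y end of the row), 22 mm wide, in m: 0 up, 0.005 fully down; a spring key moving straight down, 4 N at full travel, springs back when let go. It counts as pressed beyond 0.0035.
- key_right_top (a point): Centre of the top face of the right square key (-y end of the row), 22 mm wide; 59 mm above the table when up, 9 mm above the meter's top.
- holder: Fixed white holder: base plate 120 x 100 x 12 mm, a 40 x 40 mm square sleeve 60 mm long between two side plates. Its bore leans 35 degrees from vertical, the mouth looking up and towards the holder's own -x: outward axis (-0.574, 0, 0.819) in this frame. Origin on the table under the mouth; z up.
- holder_mouth (a point): Centre of the bore's mouth, 100 mm above the table (bore 14.5 mm wide, open at both ends).
- probe: Loose cordless electrode, 166 mm, about 90 g: black round shaft 12 mm thick, then grey round handle 26 mm thick. Origin at the shaft's tip, z along the axis to the handle, which spans z = 90 to 165 mm; grip near 135. At the start the shaft is in the bore, the handle's shoulder resting on the mouth, leaning 38 degrees (bore slack), handle up; pull it 90 mm along the axis to free it.
- cup: Loose open white cup, about 74 mm across the rim, 90 mm high, 150 g, upright; origin at the centre of its underside.
- cup_rim (a point): Centre of the cup's mouth, at rim height, 90 mm above the table.
- flask: Bystander: small stoppered glass flask, round body 60 mm wide, thin neck, 120 mm high; origin at the centre of its underside.
- bottle: Bystander: capped clear plastic bottle, 50 mm wide, 100 mm high; origin at the centre of its underside.
Things that resemble listed ones, but are neither listed nor needed, are in the scene too. What is shaped like the holder but brown or green is not meant.

How it is judged (in metres and radians):
On the way, in this order (a step that is already met when the one before it is completed fails the run):
1. round key pressed alone (value of joint key_round above 0.0035 m and value of joint each of key_left, key_right, key_mid below 0.0015 m), for 0.05 s.
2. then the left square key pressed alone (value of joint key_left above 0.0035 m and value of joint each of key_round, key_right, key_mid below 0.0015 m), for 0.05 s.
3. then the right square key pressed alone (value of joint key_right above 0.0035 m and value of joint each of key_round, key_left, key_mid below 0.0015 m), for 0.05 s.
4. then the electrode gripped and its tip raised to the mouth of the holder (97 mm above the table) (contact force between the fingers and probe above 1 N and height (world z) of probe above 0.097 m), for 0.1 s.
At the end, for the whole second after the job is handed in: Electrode gripped (over 1 N), upright within 0.17 rad, tip down, within 25 mm of the cup's axis and 10 to 60 mm above its rim, still (0.03 m/s, 0.3 rad/s), touching only the fingers; all keys up; cup, flask and bottle upright within 25 mm of their starts (contact force between the fingers and probe above 1 N and angle between probe's own z axis and vertical below 0.17 rad and horizontal distance between probe and cup_rim below 0.025 m and z of probe in the frame of cup_rim between 0.01 and 0.06 m and linear speed of probe below 0.03 m/s and angular speed of probe below 0.3 rad/s and contact force between probe and holder below 0.1 N and contact force between probe and cup below 0.1 N and contact force between probe and flask below 0.1 N and contact force between probe and bottle below 0.1 N and contact force between probe and meter below 0.1 N and value of joint each of key_round, key_left, key_mid, key_right below 0.0015 m and distance of each of cup, flask, bottle from where it was at the start of the episode below 0.025 m and angle between each of cup, flask, bottle's own z axis and vertical below 0.15 rad); the arm keeps its last pose, push and grip.
It fails at once if the middle square key is pressed (value of joint key_mid above 0.0025 m).
It fails at once if two keys are down at once (value of joint each of key_round, key_left above 0.0025 m or value of joint each of key_round, key_right above 0.0025 m or value of joint each of key_left, key_right above 0.0025 m).
It fails at once if the cup, flask or bottle is shifted by more than 25 mm or tipped (not (distance of cup from where it was at the start of the episode below 0.025 m) or not (distance of flask from where it was at the start of the episode below 0.025 m) or not (distance of bottle from where it was at the start of the episode below 0.025 m) or not (angle between cup's own z axis and vertical below 0.15 rad) or not (angle between flask's own z axis and vertical below 0.15 rad) or not (angle between bottle's own z axis and vertical below 0.15 rad)).
It also fails if it takes over 64 s, if anything falls off the work surface, if the arm or the gripper's body presses on something with over 40 N, if the wrist force passes 120 N, or if a joint passes its speed limit or range.

## Working session

There is one attempt and no reset: what is moved stays moved. The work goes in short steps, Python scripts to look and compute and a tool call to move; the robot and the scene stay as the last step left them, time stands still between calls to the robot, and variables do not carry over. Pictures are saved under pics/ and viewed, at most 10 in all, crops included, and the job is handed in when it is done.

Besides the shell and the picture viewer there is one more tool, called after "Request:" as name(argument=value, ...) on one line, values as JSON. carry_out: Moves the arm, as the interface text tells. Its arguments: {"type":"object","properties":{"series":{"type":"array","items":{"type":"array","items":{"type":"number","minimum":-1,"maximum":1}}},"fingers":{"type":"number"}},"required":["series"]}

```bash
mkdir -p pics; ls
cat > h.py <<'E'
import numpy as np, cv2
from cell import env
def ray(cal,u,v,fish=False):
    K,P=np.array(cal["K"]),np.array(cal["pose"])
    x,y=(u-K[0,2])/K[0,0],(v-K[1,2])/K[1,1]
    if fish:
        r=np.hypot(x,y); d=np.array([x/r*np.sin(r),y/r*np.sin(r),np.cos(r)]) if r>1e-9 else np.array([0,0,1.])
    else: d=np.array([x,y,1.])
    d=P[:3,:3]@d; return P[:3,3],d/np.linalg.norm(d)
def atz(o,d,z): return o+d*(z-o[2])/d[2]
def tri(rays):
    A=sum(np.eye(3)-np.outer(d,d) for o,d in rays); b=sum((np.eye(3)-np.outer(d,d))@o for o,d in rays)
    p=np.linalg.solve(A,b); return p,[np.linalg.norm(np.cross(p-o,d)) for o,d in rays]
def proj(cal,p,fish=False):
    K,P=np.array(cal["K"]),np.array(cal["pose"]); c=P[:3,:3].T@(np.array(p)-P[:3,3])
    if fish:
        r=np.hypot(c[0],c[1]); k=np.arctan2(r,c[2])/r; x,y=c[0]*k,c[1]*k
    else: x,y=c[0]/c[2],c[1]/c[2]
    return K[0,0]*x+K[0,2],K[1,1]*y+K[1,2]
E
python3 - <<'E'
from h import *
ims={c:env.read_camera(c) for c in("scene","side")}
cv2.imwrite("pics/a.png",np.vstack([cv2.resize(ims["scene"],(800,600))])[:,:,::-1])
cv2.imwrite("pics/b.png",cv2.resize(ims["side"],(800,600))[:,:,::-1])
for l in["meter","key_round_top","key_left_top","key_mid_top","key_right_top","holder","holder_mouth","probe","cup","cup_rim","flask","bottle"]:
    for c in ims:
        cal=env.calibration(c)
        print(l,c,[(round(d["position"][1]*560),round(d["position"][0]*420),round(d["conf"],2)) for d in env.look_for(c,l)[:5]])
for c in ims: print(c,np.round(env.calibration(c)["pose"],2).tolist(),env.calibration(c)["K"])
E
```

```text
pics
meter scene [(239, 170, 0.64), (263, 162, 0.24)]
meter side [(337, 198, 0.66), (213, 297, 0.21)]
key_round_top scene [(260, 172, 0.59)]
key_round_top side [(338, 203, 0.57)]
key_left_top scene []
key_left_top side [(354, 200, 0.41)]
key_mid_top scene [(230, 148, 0.69), (246, 158, 0.64)]
key_mid_top side [(359, 193, 0.4)]
key_right_top scene [(231, 150, 0.63), (318, 184, 0.27)]
key_right_top side [(361, 181, 0.57)]
holder scene [(200, 240, 0.9), (355, 282, 0.85), (272, 312, 0.73)]
holder side [(250, 190, 0.89), (210, 295, 0.83), (168, 240, 0.74)]
holder_mouth scene [(203, 240, 0.92), (267, 313, 0.62), (353, 277, 0.61)]
holder_mouth side [(165, 237, 0.92), (212, 295, 0.71), (250, 191, 0.62)]
probe scene [(359, 242, 0.78), (353, 280, 0.55)]
probe side [(230, 251, 0.69)]
cup scene [(316, 184, 0.74)]
cup side [(337, 243, 0.78)]
cup_rim scene [(318, 181, 0.81), (261, 159, 0.72)]
cup_rim side [(342, 241, 0.63), (211, 297, 0.2)]
flask scene [(271, 245, 0.71)]
flask side [(247, 222, 0.6), (359, 191, 0.24)]
bottle scene [(415, 223, 0.96)]
bottle side [(310, 342, 0.76)]
scene [[-0.51, 0.67, -0.54, 1300.17], [0.86, 0.41, -0.31, 391.1], [0.01, -0.62, -0.78, 1070.64], [0.0, 0.0, 0.0, 1.0]] [[518.33085281   0.         272.08042667]
 [  0.         518.33085281 213.22373276]
 [  0.           0.           1.        ]]
side [[-0.94, -0.19, 0.28, 300.79], [-0.34, 0.51, -0.79, 841.24], [0.01, -0.84, -0.54, 656.45], [0.0, 0.0, 0.0, 1.0]] [[479.38068191   0.         280.43481485]
 [  0.         479.38068191 209.659999  ]
 [  0.           0.           1.        ]]
```

View pics/a.png

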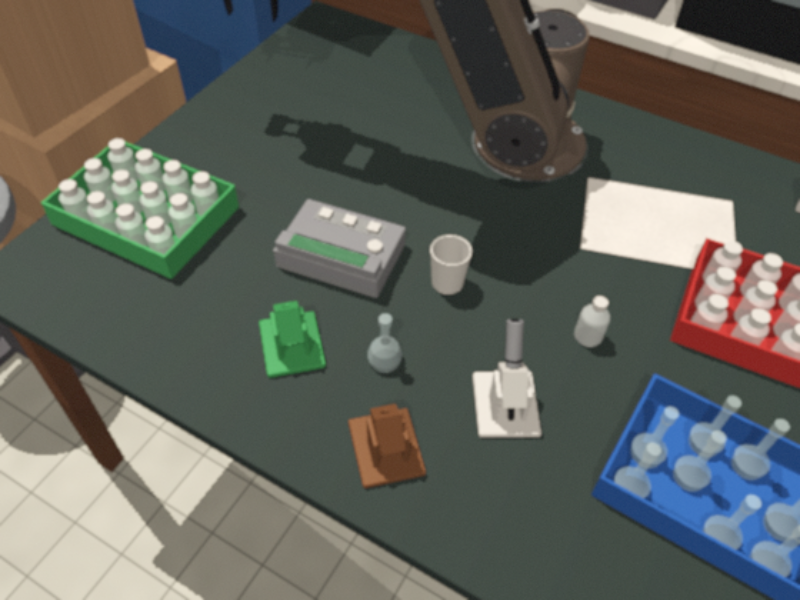

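View pics/b.png

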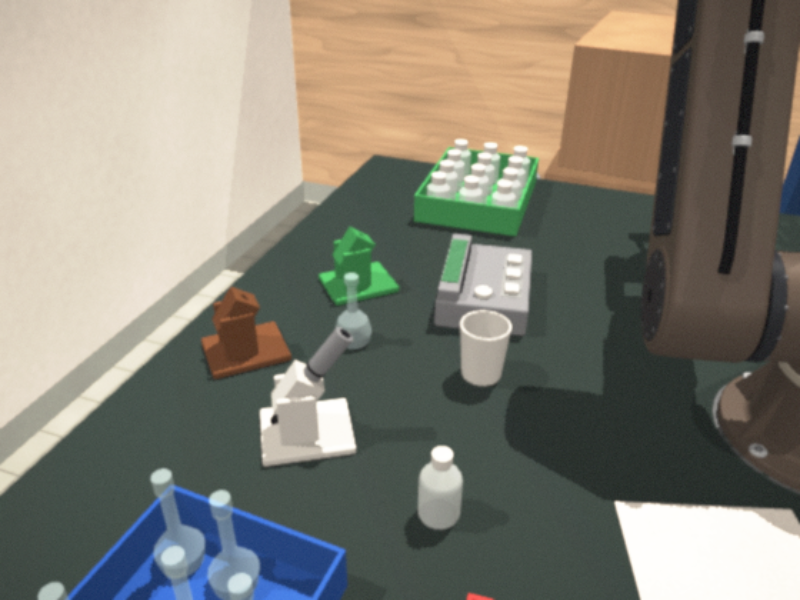

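Scene view (800x600): the keys sit at (327,213), (350,220) and (374,227), with the round one at (375,245). There are three holder-shaped things: green (290,340), brown (387,445) and white (507,395). The white one fits: it is white and carries the grey and black electrode (514,340). The side view agrees, with the white holder at (300,420) and the handle at (330,352).

Run:
```python
from h import *
S,D=env.calibration("scene"),env.calibration("side")
s=560/800
pts={"right":((327,213),(514,260)),"mid":((350,220),(513,272)),"left":((374,227),(511,288)),"round":((375,245),(483,292)),
"handletop":((514,322),(344,335)),"handlelow":((514,358),(316,368)),"cuprim":((451,251),(486,328)),
"bottlecap":((601,302),(442,456)),"flasktop":((386,320),(352,277)),
"brown":((387,412),(236,297)),"green":((288,308),(353,237))}
for k,(a,b) in pts.items():
    p,r=tri([ray(S,a[0]*s,a[1]*s),ray(D,b[0]*s,b[1]*s)]); print(k,p.round(0),np.round(r,1))
for k,a,z in[("right",(327,213),59),("mid",(350,220),59),("left",(374,227),59),("round",(375,245),59),("hb1",(476,374),12),("hb2",(531,371),12),("hb3",(541,433),12),("hb4",(481,436),12)]:
    print(k,atz(*ray(S,a[0]*s,a[1]*s),z).round(0))
for k,a,z in[("right",(514,260),59),("mid",(513,272),59),("left",(511,288),59),("round",(483,292),59),("hb",(347,402),12),("hb",(354,452),12),("hb",(264,460),12)]:
    print(k,atz(*ray(D,a[0]*s,a[1]*s),z).round(0))
im=env.read_camera("scene"); im2=env.read_camera("side")
c=cv2.resize(im[215:315,310:400],(396,440),interpolation=3); d=cv2.resize(im2[220:330,170:260],(396,440),interpolation=3)
cv2.imwrite("pics/c.png",np.hstack([c,d])[:,:,::-1])
```

```text
right [ 467. -226.   57.] [0.4 0.4]
mid [ 460. -178.   59.] [1.2 1.2]
left [ 452. -129.   57.] [0.3 0.3]
round [ 492. -102.   57.] [0.8 0.8]
handletop [598. 215. 156.] [0.1 0.1]
handlelow [628. 236. 112.] [0.2 0.2]
cuprim [455.  36.  85.] [0.3 0.3]
bottlecap [438. 312.  98.] [0.1 0.1]
flasktop [670.  27. 118.] [1.6 1.6]
brown [815. 116. 107.] [3.8 3.8]
green [ 730. -124.  106.] [4.1 4.1]
right [ 469. -225.   59.]
mid [ 461. -177.   59.]
left [ 454. -128.   59.]
round [ 493. -102.   59.]
hb1 [622. 178.  12.]
hb2 [568. 256.  12.]
hb3 [669. 318.  12.]
hb4 [724. 238.  12.]
right [ 466. -221.   59.]
mid [ 459. -179.   59.]
left [ 451. -127.   59.]
round [492. -98.  59.]
hb [614. 179.  12.]
hb [567. 264.  12.]
hb [668. 317.  12.]
```

View pics/c.png

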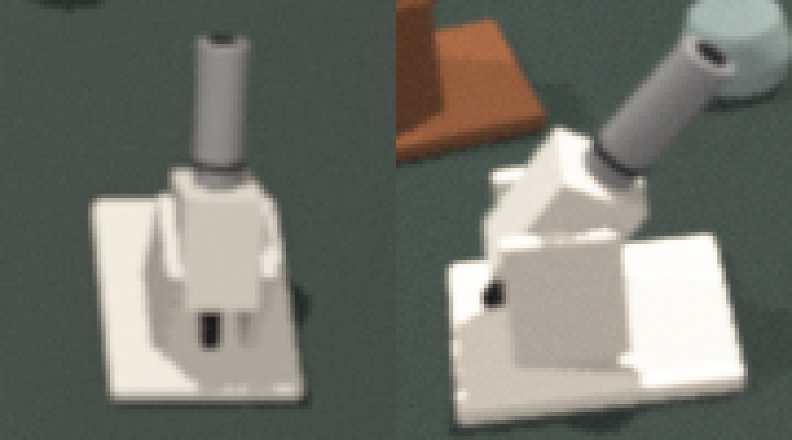

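The crop confirms it: the white holder holds the grey handle, with the dark shaft end showing below. Next I shut the fingers and go above the round key.

Request:
carry_out(series=[[0.41,0.66,0,0],[0.41,0.66,0,0],[0.41,0.66,0,0],[0.41,0.66,0,0],[0.41,0.66,0,0]], fingers=1)

```text
t: 1.9
eef_pos: [288.9, -430.4, 214.8]
tcp_rot: [3.141, -0.0, 0.302]
ft_force: [0.3, -0.0, -0.1]
opening: 0.636
grip_force: 0.0
```

Request:
carry_out(series=[[0.41,0.66,0,0],[0.41,0.66,0,0],[0.41,0.66,0,0],[0.41,0.66,0,0],[0.41,0.66,0,0]])

```text
t: 2.4
eef_pos: [391.4, -265.4, 214.9]
tcp_rot: [3.141, -0.0, 0.302]
ft_force: [1.3, -0.6, 0.2]
opening: 0.217
grip_force: 0.0
```

Request:
carry_out(series=[[0.41,0.66,-0.3,0],[0.41,0.66,-0.4,0],[0.41,0.66,-0.4,0],[0.41,0.66,-0.3,0],[0.41,0.66,0,0]])

```text
t: 2.9
eef_pos: [493.3, -100.0, 143.0]
tcp_rot: [-3.14, 0.002, 0.302]
ft_force: [0.1, -0.6, 0.7]
opening: 0.008
grip_force: 0.0
```

Run:
```python
from h import *
s=env.state(); print({k:np.round(s[k],3).tolist() for k in s})
cal=env.calibration("wrist"); im=env.read_camera("wrist")
cv2.imwrite("pics/d.png",cv2.resize(im,(800,600))[:,:,::-1]); print(np.round(cal["pose"],2).tolist(),cal["K"])
for l in["key_round_top","key_left_top","key_right_top","key_mid_top","cup_rim"]:
    print(l,[(np.round(atz(*ray(cal,d["position"][1]*560,d["position"][0]*420,True),90 if l=="cup_rim" else 59)),round(d["conf"],2)) for d in env.look_for("wrist",l)[:4]])
```

```text
{'t': 2.9, 'joints': [-0.331, 0.415, 1.932, -0.0, 0.797, 0.938], 'qvel': [0.769, 0.127, -0.318, 0.001, 0.165, 0.768], 'tau': [-5.193, -50.759, -16.7, 0.098, -0.684, -1.248], 'eef_pos': [493.253, -100.026, 143.009], 'tcp_rot': [-3.14, 0.002, 0.302], 'ft_force': [0.144, -0.592, 0.658], 'moment': [-0.056, -0.019, -0.034], 'grip_force': 0.0, 'opening': 0.008}
[[0.3, -0.92, -0.25, 564.76], [-0.95, -0.29, -0.08, -78.3], [-0.0, 0.26, -0.96, 314.31], [0.0, 0.0, 0.0, 1.0]] [[325.1922621    0.         282.32657157]
 [  0.         325.1922621  206.11714604]
 [  0.           0.           1.        ]]
key_round_top [(array([ 497., -104.,   59.]), 0.58)]
key_left_top [(array([ 463., -131.,   59.]), 0.57)]
key_right_top [(array([ 474., -225.,   59.]), 0.69)]
key_mid_top [(array([ 473., -185.,   59.]), 0.61)]
cup_rim [(array([470.,  26.,  90.]), 0.6)]
```

View pics/d.png

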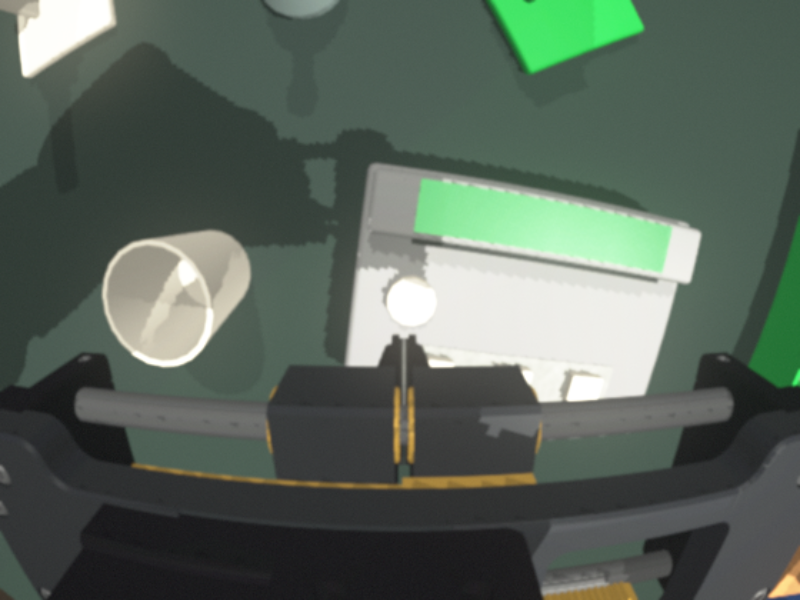

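The wrist view shows the shut fingers at (404,345), just short of the round key at (411,301). The three square keys are behind the gripper, and the cup rim is at (159,303). The key is right below, so I press it.

Request:
carry_out(series=[[0.02,0,-0.8,0],[0,0,-0.7,0],[0,0,-0.2,0],[0,0,-0.1,0],[0,0,0,0]])

```text
t: 3.7
eef_pos: [494.1, -102.4, 55.3]
tcp_rot: [3.142, 0.0, 0.301]
ft_force: [-1.6, -0.8, 3.3]
opening: 0.007
grip_force: 1.5
```

Request:
carry_out(series=[[0,0,-0.04,0],[0,0,0,0],[0,0,0,0],[0,0,0,0],[0,0,0,0]])

```text
t: 4.2
eef_pos: [494.7, -102.3, 54.3]
tcp_rot: [3.14, -0.002, 0.302]
ft_force: [-4.7, -2.2, 8.4]
opening: 0.006
grip_force: 4.7
```

Request:
carry_out(series=[[0,0,0.5,0],[-0.2,-0.13,0.1,0],[-0.3,-0.2,0,0],[-0.3,-0.2,0,0],[0,0,0,0]])

```text
t: 4.7
eef_pos: [452.8, -129.1, 83.1]
tcp_rot: [3.141, -0.0, 0.3]
ft_force: [1.3, 1.3, 1.3]
opening: 0.007
grip_force: 0.0
```

Request:
carry_out(series=[[0,0,-0.3,0],[0,0,-0.2,0],[0,0,-0.1,0],[0,0,0,0],[0,0,0,0]])

```text
t: 5.2
eef_pos: [454.7, -128.4, 54.1]
tcp_rot: [3.14, -0.001, 0.302]
ft_force: [-7.0, 0.3, 27.6]
opening: 0.005
grip_force: 13.8
```

Request:
carry_out(series=[[0,0,0.7,0],[0,-0.04,0.2,0],[0.13,-0.9,0,0],[0.13,-0.9,0,0],[0,-0.1,0,0]])

```text
t: 5.7
eef_pos: [468.5, -229.2, 97.6]
tcp_rot: [3.139, -0.001, 0.299]
ft_force: [0.7, 0.3, -0.1]
opening: 0.004
grip_force: 0.0
```

Request:
carry_out(series=[[0,0,-0.3,0],[0,0,-0.3,0],[0,0,-0.2,0],[0,0,-0.08,0],[0,0,0,0]])

```text
t: 6.2
eef_pos: [467.0, -224.8, 54.3]
tcp_rot: [-3.141, 0.001, 0.302]
ft_force: [-4.3, 1.0, 10.0]
opening: 0.009
grip_force: 4.9
```

Request:
carry_out(series=[[0,0,0.9,0],[0,0,0.9,0],[0.1,0.3,0.85,0],[0.15,0.8,0.5,0.3],[0.15,0.9,0.3,0.3]], fingers=-1)

```text
t: 6.7
eef_pos: [487.9, -124.6, 228.5]
tcp_rot: [3.139, -0.002, 0.364]
ft_force: [0.3, 0.7, -0.6]
opening: 0.367
grip_force: 0.0
```

Request:
carry_out(series=[[0.2,0.95,0,0.3],[0.2,0.95,0,0.3],[0.2,0.95,0,0.3],[0.2,0.95,0,0.3],[0.2,0.9,0,0.3]])

```text
t: 7.2
eef_pos: [537.2, 112.3, 226.3]
tcp_rot: [3.141, -0.0, 0.524]
ft_force: [0.2, -0.4, -0.0]
opening: 0.786
grip_force: 0.0
```

Request:
carry_out(series=[[0.1,0.8,0,0.2],[0,0.4,0,0],[0,0,0,0],[0,0,0,0],[0,0,0,0]])

```text
t: 7.7
eef_pos: [542.2, 169.0, 226.2]
tcp_rot: [3.141, 0.0, 0.542]
ft_force: [-0.4, -0.0, 0.1]
opening: 1.002
grip_force: 0.0
```

Run:
```python
from h import *
s=env.state(); print(s["eef_pos"],s["tcp_rot"],s["ft_force"],s["opening"])
cal=env.calibration("wrist"); im=env.read_camera("wrist")
np.savez("v1.npz",pose=cal["pose"],K=cal["K"])
cv2.imwrite("pics/e.png",cv2.resize(im,(800,600))[:,:,::-1])
for l in["holder_mouth","probe","holder","cup_rim","flask","bottle"]:
    print(l,[(round(d["position"][1]*800),round(d["position"][0]*600),round(d["conf"],2)) for d in env.look_for("wrist",l)[:4]])
for p in[(598,215,156),(637,239,100),(614,225,133)]: print(np.array(proj(cal,p,True))/.7)
```

```text
[542.19532166 168.97152799 226.17553422] [3.14146738e+00 2.29287938e-04 5.41990218e-01] [-0.36117929 -0.03261446  0.14953848] 1.0022423776885458
holder_mouth [(618, 41, 0.93), (398, 93, 0.9), (745, 262, 0.69)]
probe [(385, 141, 0.95)]
holder [(620, 42, 0.86), (400, 92, 0.82), (748, 257, 0.62)]
cup_rim []
flask [(627, 226, 0.78)]
bottle [(201, 282, 0.86)]
[382.18658381 176.68811556]
[385.43941589 104.68920496]
[383.40943873 143.15425793]
```

View pics/e.png

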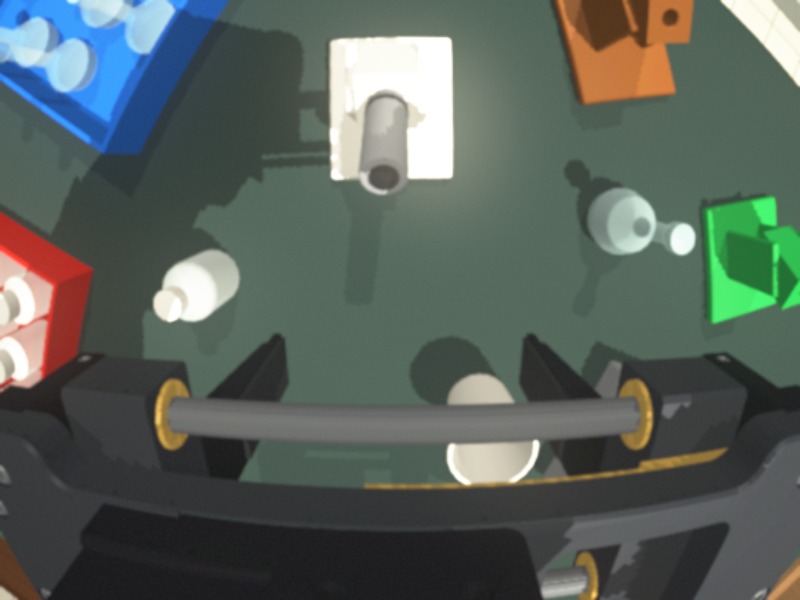

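The wrist view shows the handle's top face at (383,177) and the mouth near (388,97). My stereo estimate projects within a few pixels of both. The flask (627,226), bottle (201,282) and cup (492,440) are all well clear. I descend around the handle.

Request:
carry_out(series=[[0.72,0.56,0,0],[0.72,0.56,0,0],[0,0,-0.6,0],[0,0,-0.3,0],[0,0,0,0]])

```text
t: 8.55
eef_pos: [613.4, 225.5, 178.7]
tcp_rot: [-3.14, 0.004, 0.543]
ft_force: [0.3, -0.4, -0.4]
opening: 0.998
grip_force: 0.0
```

Run:
```python
from h import *
s=env.state(); print(s["eef_pos"],s["tcp_rot"],s["ft_force"],s["opening"])
cal=env.calibration("wrist"); im=env.read_camera("wrist"); im2=env.read_camera("side")
a=cv2.resize(im,(560,420)); b=cv2.resize(im2[150:310,140:300],(240,240))
cv2.imwrite("pics/f.png",np.hstack([im,np.vstack([b,np.zeros((180,240,3),np.uint8)])])[:,:,::-1])
for p in[(598,215,156),(637,239,100),(614,225,133)]: print(np.array(proj(cal,p,True)))
```

```text
[613.42579864 225.48709415 178.66602878] [-3.14048595  0.00420458  0.54269065] [ 0.30995538 -0.37439571 -0.37350382] 0.9979306278735747
[283.37989552 264.94322925]
[282.86107055 180.14679938]
[282.96317104 226.59119379]
```

View pics/f.png

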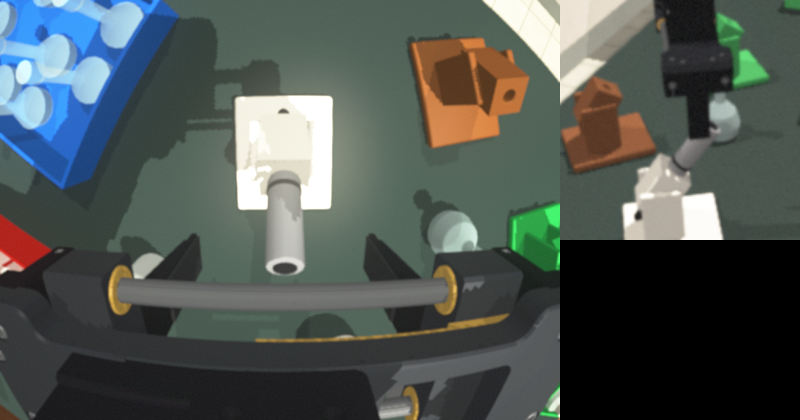

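The handle's top is at (284,267), where predicted, and it is centred between the fingers at (185,270) and (385,270). I descend and close.

Request:
carry_out(series=[[0,0,-0.6,0],[0,0,-0.5,0],[0,0,-0.24,0],[0,0,0,0],[0,0,0,0]])

```text
t: 9.15
eef_pos: [615.0, 225.9, 115.6]
tcp_rot: [3.141, -0.002, 0.543]
ft_force: [0.2, -0.8, 0.8]
opening: 1.001
grip_force: 0.0
```

Request:
carry_out(series=[[0,0,0,0],[0,0,0,0],[0,0,0,0],[0,0,0,0],[0,0,0,0]], fingers=1)

```text
t: 9.65
eef_pos: [614.3, 225.8, 114.3]
tcp_rot: [3.141, -0.0, 0.543]
ft_force: [0.2, -0.3, -0.2]
opening: 0.641
grip_force: 0.0
```

Request:
carry_out(series=[[0,0,0,0],[0,0,0,0],[0,0,0,0],[0,0,0,0],[0,0,0,0]])

```text
t: 10.15
eef_pos: [614.4, 225.7, 114.2]
tcp_rot: [3.141, -0.0, 0.543]
ft_force: [0.6, 0.2, 0.5]
opening: 0.27
grip_force: 30.0
```

Request:
carry_out(series=[[-0.1,-0.06,0.16,0],[-0.1,-0.06,0.16,0],[-0.1,-0.06,0.16,0],[-0.2,-0.12,0.32,0],[-0.2,-0.12,0.32,0]])

```text
t: 10.65
eef_pos: [578.4, 204.3, 171.1]
tcp_rot: [-3.142, 0.0, 0.543]
ft_force: [-0.4, 0.6, -1.0]
opening: 0.27
grip_force: 30.0
```

Request:
carry_out(series=[[-0.2,-0.12,0.33,0],[-0.2,-0.12,0.33,0],[0,0,0,0],[0,0,0,0],[0,0,0,0]])

```text
t: 11.15
eef_pos: [559.3, 192.8, 202.5]
tcp_rot: [-3.141, 0.001, 0.543]
ft_force: [-0.4, 0.3, -0.9]
opening: 0.267
grip_force: 30.0
```

Run:
```python
from h import *
s=env.state(); print(s["eef_pos"],s["ft_force"],s["opening"],s["grip_force"])
im=env.read_camera("scene"); im2=env.read_camera("side")
b=cv2.resize(im2[130:310,130:330],(444,400)); c=cv2.resize(im[160:320,310:450],(350,400))
cv2.imwrite("pics/g.png",np.hstack([c,b])[:,:,::-1])
```

```text
[559.27948561 192.79505284 202.48017438] [-0.43865113  0.26554533 -0.86548312] 0.26662424082864733 29.971736669540405
```

View pics/g.png

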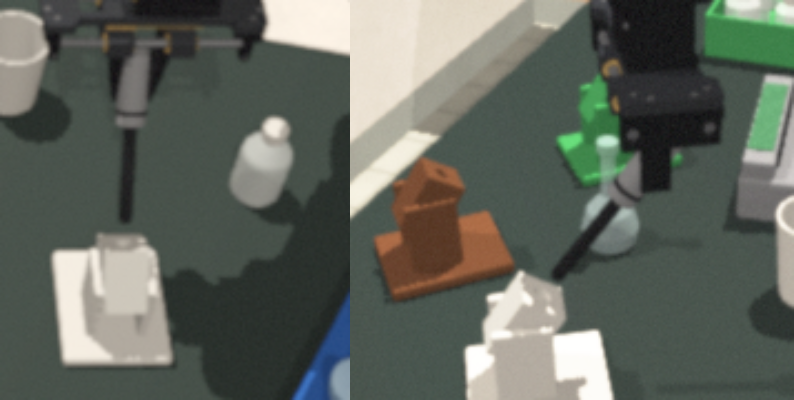

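The electrode is free and still leaning. In the scene crop its tip is at (125,218), above the mouth at (120,240). Turns are only about vertical, so I'll upright it by pressing the shaft against the fixed holder's lower mouth edge, letting it pivot between the pads. First I back off, lower and approach.

Request:
carry_out(series=[[-0.43,-0.26,0,0],[-0.43,-0.26,0,0],[0,0,-0.45,0],[0,0,-0.45,0],[0,0,0,0]])

```text
t: 11.75
eef_pos: [515.1, 166.5, 155.5]
tcp_rot: [-3.14, 0.005, 0.543]
ft_force: [-1.3, -0.8, 0.4]
opening: 0.265
grip_force: 30.0
```

Request:
carry_out(series=[[0.26,0.155,0,0],[0.26,0.155,0,0],[0.17,0.1,0,0],[0.08,0.05,0,0],[0,0,0,0]])

```text
t: 12.25
eef_pos: [555.0, 189.9, 158.2]
tcp_rot: [3.141, 0.0, 0.543]
ft_force: [0.4, -1.1, -0.8]
opening: 0.268
grip_force: 30.0
```

Request:
carry_out(series=[[0.08,0.05,0.01,0],[0.08,0.05,0.06,0],[0.08,0.05,0.06,0],[0.08,0.05,0.05,0],[0,0,0,0]])

```text
t: 12.75
eef_pos: [571.2, 199.9, 167.5]
tcp_rot: [3.141, -0.0, 0.543]
ft_force: [-2.2, -2.0, -1.3]
opening: 0.269
grip_force: 30.0
```

Request:
carry_out(series=[[0.155,0.093,0.09,0],[0.155,0.093,0.07,0],[0.155,0.093,0.05,0],[0.155,0.093,0.035,0],[0,0,0,0]])

```text
t: 13.25
eef_pos: [602.9, 219.1, 179.5]
tcp_rot: [3.141, -0.001, 0.543]
ft_force: [-1.1, -0.8, -0.7]
opening: 0.269
grip_force: 30.0
```

Run:
```python
from h import *
s=env.state(); print(s["eef_pos"],s["ft_force"],s["opening"],s["grip_force"])
im=env.read_camera("scene"); im2=env.read_camera("side")
b=cv2.resize(im2[130:310,130:330],(444,400)); c=cv2.resize(im[160:320,310:450],(350,400))
cv2.imwrite("pics/i.png",np.hstack([c,b])[:,:,::-1])
```

```text
[602.90974793 219.09661025 179.48735506] [-1.13444016 -0.76211007 -0.69222038] 0.26917868702555975 29.99908023979515
```

View pics/i.png

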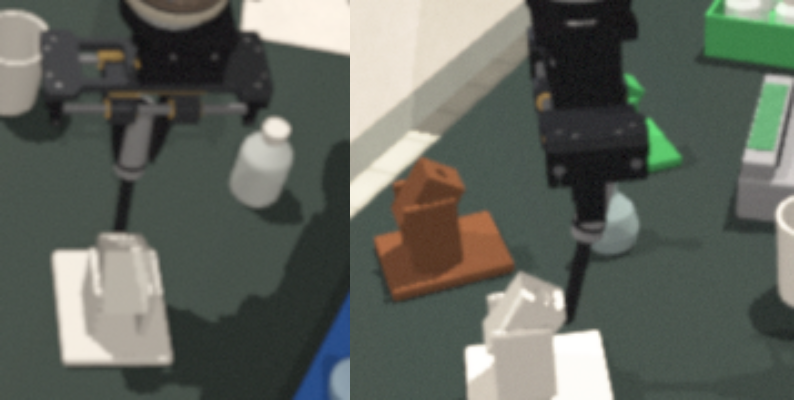

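It pivots as planned and is now about 15° off. I continue the arc.

Request:
carry_out(series=[[0.155,0.093,0.02,0],[0.155,0.093,0.01,0],[0.06,0.036,0,0],[0,0,0,0],[0,0,0,0]])

```text
t: 13.85
eef_pos: [620.5, 229.6, 180.8]
tcp_rot: [3.141, -0.001, 0.543]
ft_force: [-1.9, -1.1, -1.5]
opening: 0.266
grip_force: 30.0
```

Request:
carry_out(series=[[-0.43,-0.26,0.2,0],[-0.43,-0.26,0.6,0],[0,0,0.3,0],[0,0,0,0],[0,0,0,0]])

```text
t: 14.35
eef_pos: [577.6, 203.6, 235.7]
tcp_rot: [3.141, -0.001, 0.543]
ft_force: [-0.7, -0.2, -0.7]
opening: 0.267
grip_force: 30.0
```

Run:
```python
from h import *
s=env.state(); p=np.array(s["eef_pos"]); print(p,s["ft_force"],s["opening"],s["grip_force"])
g=p+[0,0,19]; out=[]
for c in("scene","side"):
    cal=env.calibration(c); im=env.read_camera(c)
    u,v=proj(cal,g-[0,0,75]); u,v=int(u),int(v)
    cr=cv2.resize(im[v-55:v+55,u-40:u+40],(400,550),interpolation=cv2.INTER_CUBIC)
    # vertical reference through grasp point
    q=[((a-(u-40))*5,(b-(v-55))*5) for a,b in(proj(cal,g-[0,0,h]) for h in(30,135))]
    cv2.line(cr,*[tuple(int(t) for t in x) for x in q],(255,0,0),1); out.append(cr); print(c,u,v,np.round(q))
cv2.imwrite("pics/j.png",np.hstack(out)[:,:,::-1])
```

```text
[577.61059899 203.57781168 235.67962072] [-0.68687206 -0.24302657 -0.74934402] 0.2670817439110128 29.999579843133688
scene 360 210 [[218. 213.]
 [184. 361.]]
side 253 222 [[199. 169.]
 [205. 414.]]
```

View pics/j.png

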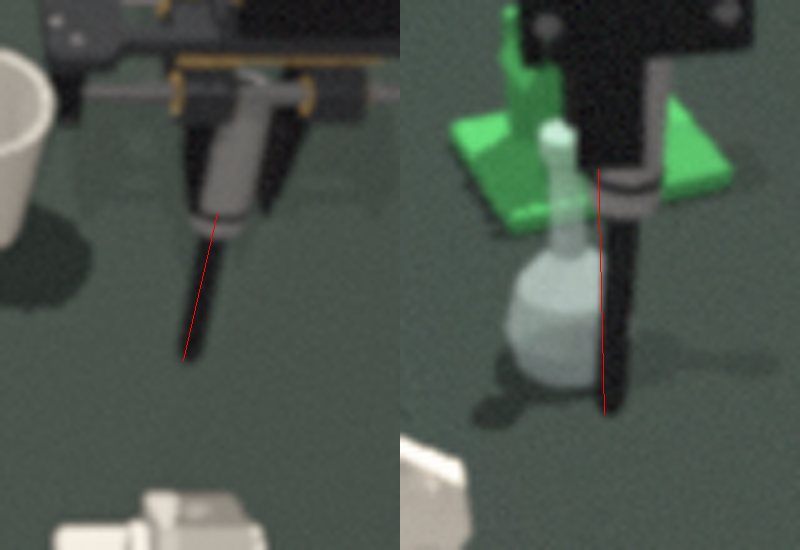

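Run:
```python
from h import *
S,D=env.calibration("scene"),env.calibration("side")
f=lambda c,u0,v0:(u0+c[0]/5,v0+c[1]/5)
P={}
for k,a,b in[("tip",(188,360),(210,413)),("shafttop",(212,240),(223,220)),("ring",(217,215),(230,183))]:
    p,r=tri([ray(S,*f(a,320,155)),ray(D,*f(b,213,167))]); P[k]=p; print(k,p.round(1),np.round(r,1))
for k in("shafttop","ring"):
    d=P[k]-P["tip"]; print(np.linalg.norm(d),np.degrees(np.arctan2(np.hypot(*d[:2]),d[2])),d/np.linalg.norm(d))
```

```text
tip [575.9 204.6 120.5] [1. 1.]
shafttop [571.7 201.1 202.3] [2.1 2.1]
ring [569.6 200.1 216.9] [2.5 2.5]
81.96670210342246 3.7840073454823924 [-0.05114371 -0.04170986  0.99781993]
96.76937573227795 4.588518453727187 [-0.06522339 -0.04632254  0.99679493]
```

It now leans only about 4–5° on the triangulated points, inside the limit. I make one more small push the same way for margin.

Request:
carry_out(series=[[0,0,-0.6,0],[0,0,-0.5,0],[0.43,0.26,0,0],[0.34,0.21,0,0],[0,0,0,0]])

```text
t: 14.95
eef_pos: [617.1, 227.9, 179.0]
tcp_rot: [-3.141, 0.001, 0.543]
ft_force: [-0.2, 0.5, -1.5]
opening: 0.267
grip_force: 30.0
```

Request:
carry_out(series=[[0.09,0.05,0,0],[0.07,0.042,0,0],[0.07,0.042,0,0],[0,0,0,0],[0,0,0,0]])

```text
t: 15.45
eef_pos: [626.8, 233.4, 180.6]
tcp_rot: [-3.141, 0.001, 0.543]
ft_force: [-4.7, -1.8, -3.3]
opening: 0.264
grip_force: 30.0
```

Request:
carry_out(series=[[-0.43,-0.26,0,0],[-0.43,-0.26,0.4,0],[-0.14,-0.09,0.5,0],[0,0,0.2,0],[0,0,0,0]])

```text
t: 15.95
eef_pos: [578.6, 203.5, 237.9]
tcp_rot: [3.14, -0.005, 0.542]
ft_force: [-0.1, -0.5, -1.7]
opening: 0.264
grip_force: 30.0
```

Run:
```python
from h import *
s=env.state(); p=np.array(s["eef_pos"]); print(p,s["ft_force"],s["opening"],s["grip_force"])
g=p+[0,0,19]; out=[]
for c in("scene","side"):
    cal=env.calibration(c); im=env.read_camera(c)
    u,v=proj(cal,g-[0,0,75]); u,v=int(u),int(v)
    cr=cv2.resize(im[v-55:v+55,u-40:u+40],(400,550),interpolation=cv2.INTER_CUBIC)
    q=[((a-(u-40))*5,(b-(v-55))*5) for a,b in(proj(cal,g-[0,0,h]) for h in(30,135))]
    cv2.line(cr,*[tuple(int(t) for t in x) for x in q],(255,0,0),1); out.append(cr); print(c,u,v,np.round(q))
    if c=="scene": print([(round(d["position"][1]*560),round(d["position"][0]*420),d["conf"]) for d in env.look_for(c,"cup_rim")])
    else: print([(round(d["position"][1]*560),round(d["position"][0]*420),d["conf"]) for d in env.look_for(c,"cup_rim")])
    np.save(c+".npy",im)
cv2.imwrite("pics/k.png",np.hstack(out)[:,:,::-1])
# cup from rim ellipses of bright pixels
for c in("scene","side"):
    print(c,np.round(proj(env.calibration(c),(455,36,90)),0))
```

```text
[578.56973466 203.53529252 237.87471312] [-0.07592284 -0.53095824 -1.66164045] 0.2637659920038898 29.999724031076767
scene 360 210 [[218. 211.]
 [183. 359.]]
[(315, 181, 0.57)]
side 252 221 [[201. 168.]
 [207. 414.]]
[(337, 239, 0.88), (337, 205, 0.61)]
scene [316. 175.]
side [341. 228.]
```

View pics/k.png

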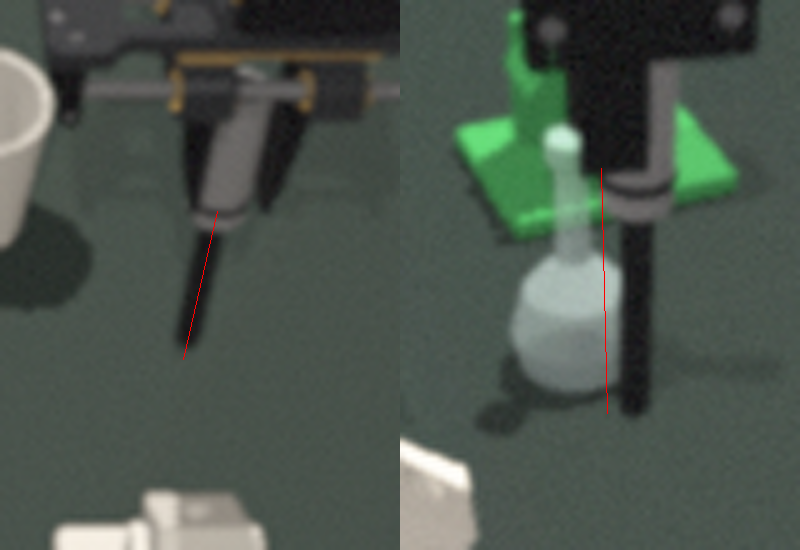

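Run:
```python
from h import *
S,D=env.calibration("scene"),env.calibration("side")
p=np.array(env.state()["eef_pos"]); print(p)
T={}
for k,a,b in[("tip",(187,347),(236,412)),("shafttop",(209,235),(238,217))]:
    q,r=tri([ray(S,320+a[0]/5,155+a[1]/5),ray(D,212+b[0]/5,166+b[1]/5)]); T[k]=q; print(k,q.round(1),np.round(r,1))
d=T["shafttop"]-T["tip"]; print(np.linalg.norm(d),np.degrees(np.arctan2(np.hypot(*d[:2]),d[2])))
print("tip rel TCP",(T["tip"]-p).round(1))
# cup rim: fit ellipses to bright low-saturation pixels near the rim
for c,(u,v) in(("scene",(316,176)),("side",(341,229))):
    im=np.load(c+".npy")[v-25:v+60,u-30:u+30]; hsv=cv2.cvtColor(im,cv2.COLOR_RGB2HSV)
    m=((hsv[...,2]>110)&(hsv[...,1]<70)).astype(np.uint8); n,l,st,ce=cv2.connectedComponentsWithStats(m); i=l[25+10,30] or 1+np.argmax(st[1:,4])
    x,y,w,h,_=st[i]; print(c,"box",u-30+x,v-25+y,w,h)
    w2=w; top=v-25+y; print("  pred rim box",[np.round(f([proj(env.calibration(c),(455+37*np.cos(t),36+37*np.sin(t),90)) for t in np.linspace(0,6.28,60)],axis=0),0) for f in(np.min,np.max)])
```

```text
[577.38150524 203.31239366 234.61985941]
tip [569.7 200.8 121.7] [1.6 1.6]
shafttop [569.9 198.4 203.5] [3.1 3.1]
81.852168209977 1.6881905106986101
tip rel TCP [  -7.7   -2.5 -112.9]
scene box 300 164 31 42
  pred rim box [array([301., 164.]), array([330., 185.])]
side box 311 204 60 66
  pred rim box [array([323., 218.]), array([359., 238.])]
```

The tip is at (570,201,122), with the electrode about 2° off vertical. The cup rim at (455,36) matches its outline. I carry it over the cup, raised, then lower.

Request:
carry_out(series=[[0,0,0.4,0],[-0.3,-0.42,0.2,0],[-0.35,-0.5,0,0],[-0.4,-0.58,0,0],[-0.4,-0.58,0,0]])

```text
t: 16.65
eef_pos: [504.0, 98.5, 264.8]
tcp_rot: [-3.141, 0.001, 0.543]
ft_force: [0.3, 0.2, -0.4]
opening: 0.265
grip_force: 30.0
```

Request:
carry_out(series=[[-0.4,-0.58,0,0],[-0.3,-0.42,0,0],[-0.15,-0.22,0,0],[0,0,0,0],[0,0,0,0]])

```text
t: 17.15
eef_pos: [463.0, 38.5, 265.7]
tcp_rot: [-3.142, -0.0, 0.542]
ft_force: [-1.0, 0.4, -1.2]
opening: 0.263
grip_force: 30.0
```

Request:
carry_out(series=[[0,0,-0.2,0],[0,0,-0.2,0],[0,0,-0.15,0],[0,0,0,0],[0,0,0,0]])

```text
t: 17.65
eef_pos: [462.4, 38.3, 238.1]
tcp_rot: [-3.141, 0.001, 0.543]
ft_force: [0.0, -0.5, -1.5]
opening: 0.268
grip_force: 30.0
```

```bash
python3 - <<'E'
from h import *
s=env.state(); p=np.array(s["eef_pos"]); print(p,s["ft_force"],s["grip_force"],np.abs(s["qvel"]).max())
out=[]
for c,(u,v) in(("scene",(316,170)),("side",(341,220))):
    im=env.read_camera(c); out.append(cv2.resize(im[v-60:v+60,u-40:u+40],(400,600),interpolation=2))
    print(c,np.round((np.array(proj(env.calibration(c),p+[-7.7,-2.5,-112.9]))-[u-40,v-60])*5))
cv2.imwrite("pics/l.png",np.hstack(out)[:,:,::-1])
E
ls pics | wc -l
```

```text
[462.36838307  38.29789992 238.13733707] [ 0.01252231 -0.46392934 -1.4692088 ] 29.999865463469177 0.01096619363902882
scene [205. 274.]
side [205. 266.]
11
```

The ten views are used up, so I check the tip numerically in the same pictures.

Run:
```python
from h import *
p=np.array(env.state()["eef_pos"]); R={}
for c in("scene","side"):
    cal=env.calibration(c); g=cv2.cvtColor(env.read_camera(c),cv2.COLOR_RGB2GRAY).astype(int)
    t=p+[-7.7,-2.5,-112.9]
    for h in(-15,-8,-4,0,4,8,20,40,60):
        u,v=proj(cal,t+[0,0,h]); v=int(round(v)); u=int(round(u)); print(c,h,(u,v),g[v,u-9:u+10].tolist())
print(env.state()["t"])
```

```text
scene -15 (316, 169) [151, 152, 156, 158, 160, 160, 160, 163, 162, 159, 156, 156, 158, 161, 160, 161, 164, 176, 195]
scene -8 (317, 167) [172, 168, 163, 158, 158, 159, 162, 161, 154, 143, 143, 150, 168, 184, 196, 199, 187, 165, 130]
scene -4 (317, 166) [184, 187, 178, 168, 173, 175, 177, 169, 151, 140, 151, 166, 185, 197, 191, 172, 144, 109, 88]
scene 0 (317, 165) [153, 170, 174, 179, 192, 202, 200, 181, 137, 116, 145, 161, 162, 162, 145, 116, 91, 81, 78]
scene 4 (317, 164) [102, 120, 134, 147, 161, 171, 170, 146, 94, 70, 104, 119, 110, 100, 87, 76, 74, 77, 81]
scene 8 (317, 163) [82, 85, 89, 96, 103, 105, 99, 77, 42, 35, 52, 71, 76, 73, 73, 72, 73, 78, 79]
scene 20 (318, 159) [81, 81, 80, 79, 81, 73, 56, 36, 26, 30, 47, 64, 77, 74, 74, 72, 72, 75, 81]
scene 40 (318, 153) [80, 80, 82, 82, 83, 80, 66, 43, 28, 21, 31, 48, 70, 72, 73, 73, 72, 73, 73]
scene 60 (319, 148) [79, 81, 82, 81, 80, 76, 63, 37, 23, 24, 39, 54, 69, 73, 73, 74, 73, 73, 71]
side -15 (341, 219) [215, 207, 197, 181, 182, 185, 185, 183, 183, 188, 199, 211, 219, 219, 225, 221, 203, 175, 161]
side -8 (342, 216) [131, 14
[... 172 characters left out ...]
 171, 174, 179, 180, 183, 185]
side 0 (342, 213) [184, 189, 193, 193, 197, 199, 196, 177, 143, 115, 124, 155, 197, 206, 207, 209, 209, 208, 208]
side 4 (342, 211) [208, 209, 207, 207, 207, 200, 180, 117, 57, 33, 37, 68, 136, 193, 208, 207, 207, 207, 208]
side 8 (342, 210) [205, 207, 202, 193, 187, 182, 155, 91, 43, 25, 31, 46, 114, 188, 205, 207, 209, 210, 210]
side 20 (343, 205) [238, 249, 253, 254, 254, 252, 214, 105, 39, 30, 31, 58, 125, 191, 206, 210, 217, 223, 215]
side 40 (344, 196) [206, 210, 206, 211, 207, 196, 152, 81, 32, 22, 29, 53, 118, 191, 208, 209, 216, 222, 220]
side 60 (345, 187) [209, 207, 208, 207, 206, 198, 159, 85, 29, 29, 30, 46, 108, 180, 206, 202, 198, 220, 228]
17.85
```

The shaft runs upright through the predicted column in both views, ending about 35 mm above the rim and over the cup's middle. The arm is still, so I hand in.

```bash
python3 -c "
from cell import env
print(env.job_done())"
```

```text
the job is handed in; nothing more can be done
None
```

The job is handed in (no verdict came back): I pressed the round, left and right keys in that order, then drew the electrode out. By my measurements it was gripped within about 2° of upright, its tip roughly 35 mm above the cup's rim over the middle.

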